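# Ready the spice caddy for the picnic

### The arm

A 6-joint arm with a two-finger parallel gripper is mounted at the origin on the work surface. World frame = base frame: x ahead of the robot, y to its left, z up, the work surface at z = 0. Lengths are in mm, angles in rad, forces in N, time in s.
With the tool pointing down it reaches from about 350 to 975 mm from the base axis. Payload 7.1 kg.
Tool frame: the origin (TCP) lies on the front face of the gripper's body, between the roots of the fingers; the fingertips stand 80 mm ahead of it and the grasp point (between the pads) lies 61 mm ahead of it (env.tips_ahead is the distance from the TCP to the fingertips, in mm); z points along the fingers, y is the direction in which the jaws open and shut (so a half turn about z gives the same grasp; the last joint's range is limited). The gripper opens to 88 mm and grips with 3 to 60 N. Pads are 20 mm wide; open, the fingers measure 115 mm over their backs; the gripper's body (75 mm by 178 mm) begins 61 mm behind the grasp point.
Start: joints at [1.102, 0.423, 1.63, -0, 1.089, -0.019], TCP at [271.709, 562.832, 302.675] pointing down, gripper open.
Joint ranges: [-3, 3], [-0.9, 2.11], [0.09, 2.58], [-1.31, 4.45], [0.11, 2.69], [-2.54, 2.54]. Speed limits (rad/s): [2.39, 2.39, 3.01, 3.14, 3.14, 3.14].

### API

Orientations are given as a unit quaternion [x, y, z, w].
In Python, from station import env, set_gripper, viewer, workorder gives the robot as it stands. Calls block until the motion is done:
- env.reach(position, orientation): joint-space move of the TCP to a pose.
- env.move_l(position, rot=None, rate=150, f_stop=None): straight line of the TCP; rot=None keeps the orientation; rate is the mean speed in mm/s. With f_stop (N) it stops when the force on the tool has changed by that much, and returns True; else False.
- env.move_joints(angles): joint-space move.
- set_gripper(opening): finger opening in mm; the grip force is fixed at half the most; returns when the fingers have stopped.
- env.hold(seconds).
- env.ik(position, orientation): joint angles nearest the present ones, or None.
- env.read_state(): the state.
- viewer.camera(name): name is "scene" or "side" or "wrist"; returns the picture (400x640x3 uint8, blue, green, red); there is no depth.
- viewer.camera_params(name): a dict with "fx", "fy", "cx", "cy" (pixels), "pose" (4x4, takes a point from camera to world coordinates); the wrist camera has in their place "tool_from_camera" (4x4, takes a point from camera to tool coordinates, whose origin is the TCP and whose axes are the flange's). Camera axes: x right, y up, looking along -z (the intrinsics and any distortion apply to the point x, -y, -z); pixel columns grow to the right and rows downward; lengths in mm; the calibration is good to about 2 mm. The wrist camera is an equidistant fisheye: a pixel r from the principal point sees the ray r / f radians off the axis. A picture is of the moment at which its call begins: read the wrist's pose just before it. camera_params takes no time and is no camera call.
A pose or a line that the arm cannot do raises env.IKError and nothing moves.
- workorder.sign_off(): hands the job in, once; it reports no verdict.
The state is a dict: "time_s": time; "qpos": joint angles; "dq": joint speeds; "tau": joint torques, N m; "tool_pos": TCP position; "orientation": TCP orientation; "force": force on the tool from outside, world axes, zero at the start; "wrist_torque": the same for the moment, N m; "width": finger opening in mm.
Only numpy, scipy, OpenCV 4.12 (cv2) and the standard library are available. Lean on these libraries where they do the work, as an engineer would, in place of code of your own. Each camera call takes 0.05 s, during which the arm holds its last target.

### The job

Get the walnut spice caddy ready to carry to the picnic: turn its keeper knob until it clicks free, then feel by weight which of the steel tubes in the caddy and in the counter rack are full and which are empty. Every full tube goes upright and fully home into a well of the caddy, every empty one into the wash-up tub, and the keeper is turned back until it clicks locked over the tubes. Leave the mug and the pepper mill where they are.

Things in the scene. Friction and masses are not known exactly. Their poses are not given: they have to be found in the camera images.
- tube_1: steel spice tube, red cap, 125 mm tall: body 38 mm wide (foot bevelled 5), a collar 52 wide from 67 to 72 mm up, cap 42 wide over the top 29 mm; origin at the centre of its underside, z towards the cap. Opaque: full (285 to 325 g) and empty (110 to 130 g) look the same, only weight tells. Starts upright in a well of caddy or rack. None if absent (or held).
- tube_2: steel spice tube, yellow cap, 125 mm tall: body 38 mm wide (foot bevelled 5), a collar 52 wide from 67 to 72 mm up, cap 42 wide over the top 29 mm; origin at the centre of its underside, z towards the cap. Opaque: full (285 to 325 g) and empty (110 to 130 g) look the same, only weight tells. Starts upright in a well of caddy or rack. None if absent (or held).
- tube_3: steel spice tube, green cap, 125 mm tall: body 38 mm wide (foot bevelled 5), a collar 52 wide from 67 to 72 mm up, cap 42 wide over the top 29 mm; origin at the centre of its underside, z towards the cap. Opaque: full (285 to 325 g) and empty (110 to 130 g) look the same, only weight tells. Starts upright in a well of caddy or rack. None if absent (or held).
- tube_4: steel spice tube, blue cap, 125 mm tall: body 38 mm wide (foot bevelled 5), a collar 52 wide from 67 to 72 mm up, cap 42 wide over the top 29 mm; origin at the centre of its underside, z towards the cap. Opaque: full (285 to 325 g) and empty (110 to 130 g) look the same, only weight tells. Starts upright in a well of caddy or rack. None if absent (or held).
- tube_5: steel spice tube, orange cap, 125 mm tall: body 38 mm wide (foot bevelled 5), a collar 52 wide from 67 to 72 mm up, cap 42 wide over the top 29 mm; origin at the centre of its underside, z towards the cap. Opaque: full (285 to 325 g) and empty (110 to 130 g) look the same, only weight tells. Starts upright in a well of caddy or rack. None if absent (or held).
- tube_6: steel spice tube, white cap, 125 mm tall: body 38 mm wide (foot bevelled 5), a collar 52 wide from 67 to 72 mm up, cap 42 wide over the top 29 mm; origin at the centre of its underside, z towards the cap. Opaque: full (285 to 325 g) and empty (110 to 130 g) look the same, only weight tells. Starts upright in a well of caddy or rack. None if absent (or held).
- caddy: dark walnut carry caddy fixed on the counter, 180 x 180 x 75 mm, origin at the centre of its underside; four round wells 41 mm wide with floors 10 mm above the counter. A seated tube's cap top is 135 mm above the counter. In its middle turns the keeper: a flat steel cross, four arms 58 mm long, 16 wide, 5 thick, underside 86 mm above the counter, a black bar knob on top.
- caddy_seat0 (a point): centre of the floor of a caddy well (x, y = +56, +56 mm in the caddy's frame); a tube fully home has its origin here
- caddy_seat1 (a point): centre of the floor of a caddy well (-56, +56 mm in the caddy's frame); a tube fully home has its origin here
- caddy_seat2 (a point): centre of the floor of a caddy well (-56, -56 mm in the caddy's frame); a tube fully home has its origin here
- caddy_seat3 (a point): centre of the floor of a caddy well (+56, -56 mm in the caddy's frame); a tube fully home has its origin here
- keeper_grip (a point): point on the knob's vertical axis at the height to grip it: 113 mm above the counter, 13 below the knob's top, 22 above the top face of the cross; turns with the knob. The knob is a bar 46 mm long, 14 thick, 35 high, lying along this point's +x +y diagonal (45 degrees from its x axis), in line with two of the cross's arms.
- keeper (a joint): turn of the knob, rad, growing counter-clockwise seen from above: 0 = locked, arm tips over the collars of tubes in the four wells, so none comes out; 0.785 (an eighth turn) = free, arms between the wells. An over-centre spring holds it at both ends: 0.25 N m starts it, less is needed up to half-way, then it clicks home by itself. A tube standing over 4 mm too high blocks it.
- rack: light wooden counter rack fixed on the counter, 74 (x) x 250 (y) x 50 mm, origin at the centre of its underside; three round wells 41 mm wide in a row along y, 85 mm apart, floors 10 mm above the counter. A tube in it has its cap top 135 mm above the counter.
- rack_seat0 (a point): centre of the floor of a rack well (y = +85 mm in the rack's frame)
- rack_seat1 (a point): centre of the floor of a rack well (y = 0 mm in the rack's frame)
- rack_seat2 (a point): centre of the floor of a rack well (y = -85 mm in the rack's frame)
- tub: loose grey plastic wash-up tub, open on top, 150 (x) x 200 (y) x 90 mm, walls and floor 5 mm, origin at the centre of its underside, 0.6 kg
- mug: blue mug, 80 mm across, 92 mm high, handle at +y, origin at the centre of its underside; not part of the job, to be left alone
- mill: wooden pepper mill, 54 mm across, 162 mm high, origin at the centre of its underside; to be left alone
Things that resemble listed ones, but are neither listed nor needed, are in the scene too. What is shaped like the tube_3 but purple is not meant.

How it is judged:
By the outcome, as a careful person would: the job done as asked, in the order asked, and still so for the second after the job is handed in, with the robot touching nothing.
Of tube_1, tube_2, tube_3, tube_4, tube_5, tube_6 only 4 to 6 are there at a start; the rules pass over those that are not, and their reading is None.
At some moment in a run one of tub may be knocked a few centimetres aside while the robot is not near it.
Once in a run the grip may slacken for a moment while it holds something.
It also fails if it takes over 210 s, if anything falls off the work surface, if the arm or the gripper's body presses on something with over 40 N, if the wrist force passes 120 N, or if a joint passes its speed limit or range.

## Working session

There is one attempt and no reset: what is moved stays moved. The work goes in short steps, each a Python script; the robot and the scene stay as the last script left them, time stands still between calls to the robot, and variables do not carry over. Pictures are saved under pics/ and viewed, and the job is handed in when it is done.

```bash
ls; mkdir -p pics; python3 - <<'E'
from station import env, set_gripper, viewer, workorder
import cv2, numpy as np
np.set_printoptions(precision=4,suppress=True)
s=env.read_state(); print(s)
for n in ["scene","side","wrist"]:
    print(n,viewer.camera_params(n))
    cv2.imwrite(f"pics/a_{n}.png",viewer.camera(n))
E
```

```text
pics
{'time_s': 0.0, 'qpos': array([ 1.102 ,  0.4239,  1.6307, -0.    ,  1.0886, -0.019 ]), 'dq': array([-0.0001, -0.0017,  0.0002,  0.0028,  0.0008,  0.0005]), 'tau': array([  0.0022, -54.4647, -27.3657,   0.0645,   0.023 ,  -0.0001]), 'tool_pos': array([271.5283, 562.4447, 301.8929]), 'orientation': array([ 0.223 ,  0.9748, -0.0008, -0.0002]), 'force': array([ 0.5358, -0.6626, -0.025 ]), 'wrist_torque': array([ 0.0152, -0.0457,  0.0419]), 'width': 87.72324415079605}
scene {'fx': 517.1497643079134, 'fy': 517.1497643079134, 'cx': 320.3935861279665, 'cy': 198.34818203956334, 'pose': array([[   0.6092,   -0.4146,    0.676 , 1412.5698],
       [   0.793 ,    0.3088,   -0.5252, -721.3843],
       [   0.0089,    0.856 ,    0.5169,  815.611 ],
       [   0.    ,    0.    ,    0.    ,    1.    ]])}
side {'fx': 384.0562387698684, 'fy': 384.0562387698684, 'cx': 322.52039203669386, 'cy': 195.07680895671214, 'pose': array([[   0.9112,    0.2412,   -0.3341,  105.3887],
       [  -0.4121,    0.5324,   -0.7394, -808.2706],
       [  -0.0005,    0.8114,    0.5845,  704.7331],
       [   0.    ,    0.    ,    0.    ,    1.    ]])}
wrist {'fx': 309.70691628693146, 'fy': 309.70691628693146, 'cx': 312.43603780667263, 'cy': 204.97763902267215, 'tool_from_camera': array([[ -0.0009,   0.9651,   0.2618,  72.8354],
       [  1.    ,   0.0007,   0.001 ,  -0.5921],
       [  0.0008,   0.2618,  -0.9651, -82.3617],
       [  0.    ,   0.    ,   0.    ,   1.    ]])}
```

View pics/a_scene.png

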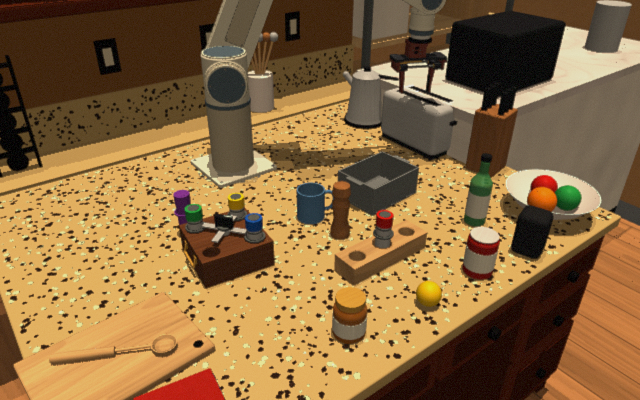

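View pics/a_side.png

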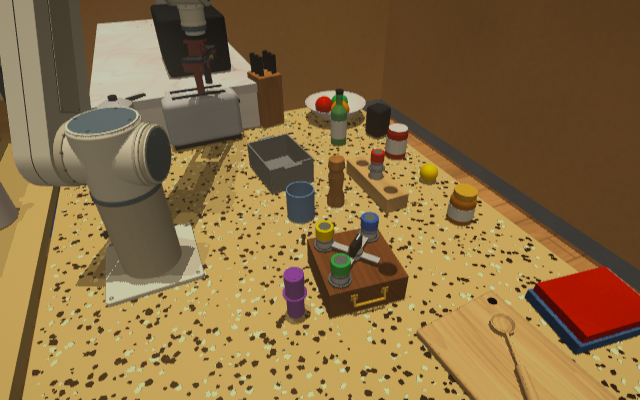

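View pics/a_wrist.png

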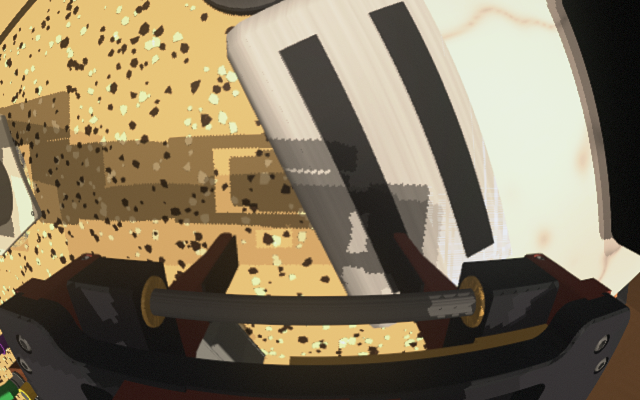

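Four tubes are present: green, yellow and blue in the caddy, red in the rack. I'll enlarge the caddy and rack areas.

```bash
cat > h.py <<'E'
import numpy as np, cv2
from scipy.spatial.transform import Rotation as R
from station import env, set_gripper, viewer, workorder
np.set_printoptions(precision=3,suppress=True)
def ray(name,u,v,tool=None):
    c=viewer.camera_params(name)
    if name=="wrist":
        x,y=(u-c["cx"]),(v-c["cy"]); r=np.hypot(x,y); th=r/c["fx"]
        d=np.array([np.sin(th)*x/max(r,1e-9),-np.sin(th)*y/max(r,1e-9),-np.cos(th)])
        T=np.eye(4);T[:3,:3]=R.from_quat(tool[1]).as_matrix();T[:3,3]=tool[0]
        P=T@c["tool_from_camera"]
    else:
        d=np.array([(u-c["cx"])/c["fx"],-(v-c["cy"])/c["fy"],-1]); P=c["pose"]
    return P[:3,3],P[:3,:3]@d
def onz(name,u,v,z,tool=None):
    o,d=ray(name,u,v,tool); return (o+d*(z-o[2])/d[2])[:2]
def proj(name,p,tool=None):
    c=viewer.camera_params(name); P=c.get("pose")
    if name=="wrist":
        T=np.eye(4);T[:3,:3]=R.from_quat(tool[1]).as_matrix();T[:3,3]=tool[0]
        P=T@c["tool_from_camera"]
    q=np.linalg.inv(P)@np.append(p,1); x,y,z=q[0],-q[1],-q[2]
    if name=="wrist":
        r=np.hypot(x,y); th=np.arctan2(r,z); return np.array([c["cx"]+c["fx"]*th*x/r,c["cy"]+c["fy"]*th*y/r])
    return np.array([c["cx"]+c["fx"]*x/z,c["cy"]+c["fy"]*y/z])
def pose():
    s=env.read_state(); return s["tool_pos"],s["orientation"]
def down(yaw): # tool y axis direction at angle yaw+90 ; tool x at yaw
    return (R.from_euler('z',yaw)*R.from_euler('x',np.pi)).as_quat()
def snap(name,fn):
    t=pose(); im=viewer.camera(name); cv2.imwrite("pics/"+fn+".png",im); return t,im
E
python3 - <<'E'
import cv2
a=cv2.imread("pics/a_scene.png");b=cv2.imread("pics/a_side.png")
cv2.imwrite("pics/b1.png",cv2.resize(a[170:300,160:440],None,fx=2.8,fy=2.8,interpolation=cv2.INTER_CUBIC))
cv2.imwrite("pics/b2.png",cv2.resize(b[120:320,230:450],None,fx=3,fy=3,interpolation=cv2.INTER_CUBIC))
E
python3 - <<'E'
from h import *
for n,l in dict(scene=[("green",194,208),("yellow",236,198),("blue",254,217),("red",384,214)],side=[("green",341,258),("yellow",325,226),("blue",370,216),("red",377,153)]).items():
    for k,u,v in l: print(n,k,onz(n,u,v,135))
E
```

```text
scene green [ 373.118 -307.219]
scene yellow [ 392.927 -200.896]
scene blue [ 495.942 -210.269]
scene red [673.115  49.236]
side green [ 374.101 -306.14 ]
side yellow [ 386.404 -199.945]
side blue [ 498.245 -210.744]
side red [668.286  41.435]
```

View pics/b1.png

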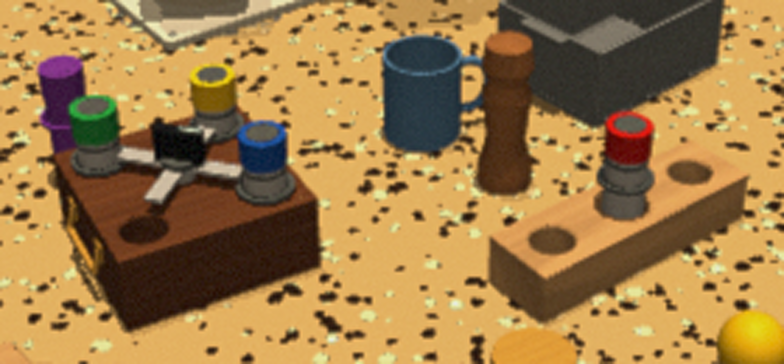

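View pics/b2.png

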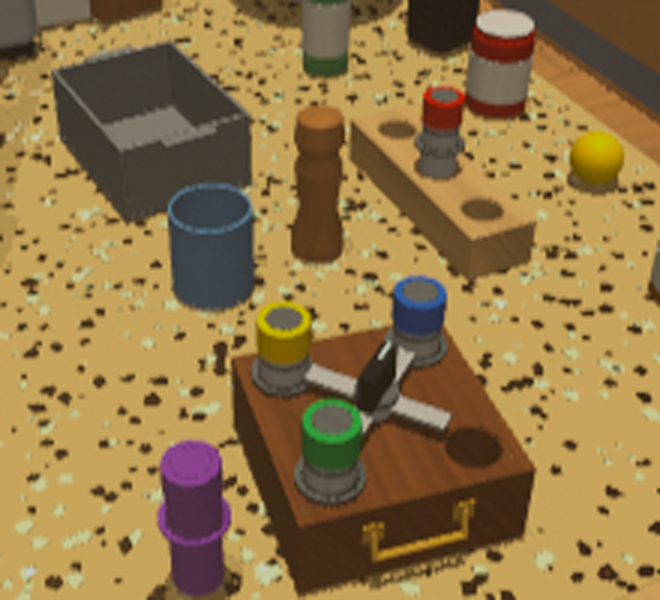

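```bash
python3 - <<'E'
from h import *
# joint route check: retreat heights are high (arm at z=302)
p=[435-20,-258,380]
yaw=np.arctan2(-258,435)
for k in range(8):
    q=env.ik(p,down(yaw+k*np.pi/4)); print(k,q)
env.reach(p,down(yaw))
env.hold(0.3)
t,im=snap("wrist","c_wrist"); print(t, env.read_state()["qpos"], env.read_state()["time_s"])
E
```

```text
0 [-0.581  0.129  1.844 -0.     1.169  1.526]
1 [-0.581  0.129  1.844 -0.     1.169  0.74 ]
2 [-0.581  0.129  1.844 -0.     1.169 -0.045]
3 [-0.581  0.129  1.844  0.     1.169 -0.831]
4 [-0.581  0.129  1.844  0.     1.169 -1.616]
5 [-0.581  0.129  1.844  0.     1.169 -2.401]
6 None
7 [-0.581  0.129  1.844 -0.     1.169  2.311]
(array([ 415.126, -257.8  ,  379.962]), array([ 0.964, -0.264, -0.   , -0.   ])) [-0.58   0.129  1.844  0.     1.169  1.526] 3.4417
```

View pics/c_wrist.png

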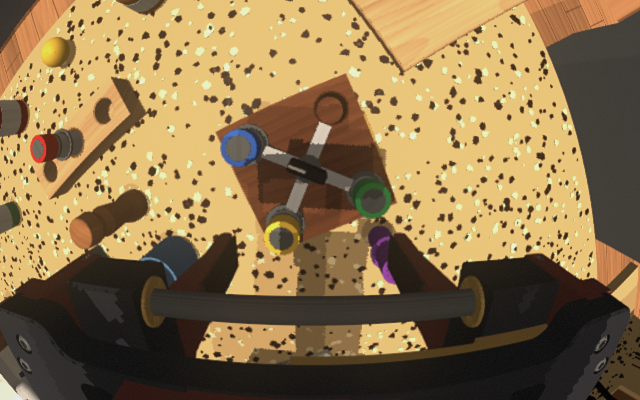

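Wrist view from above the caddy: blue cap (238,148), green (372,199), yellow (283,238), empty well (331,108), knob (307,169) along the blue–green diagonal.

```bash
python3 - <<'E'
from h import *
im=cv2.imread("pics/c_wrist.png")
cv2.imwrite("pics/c2.png",cv2.resize(im[60:260,200:410],None,fx=3,fy=3,interpolation=cv2.INTER_CUBIC))
t=pose()
for k,u,v,z in [("blue",238,148,135),("green",372,199,135),("yellow",283,238,135),("knob",307,169,126),("well",331,108,75),("red",39,149,135),("purple",380,236,135)]:
    print(k,onz("wrist",u,v,z,t))
E
```

```text
blue [ 493.902 -212.676]
green [ 370.804 -309.032]
yellow [ 382.15  -200.426]
knob [ 434.567 -263.528]
well [ 479.295 -323.689]
red [670.514  45.79 ]
purple [ 327.073 -296.911]
```

View pics/c2.png

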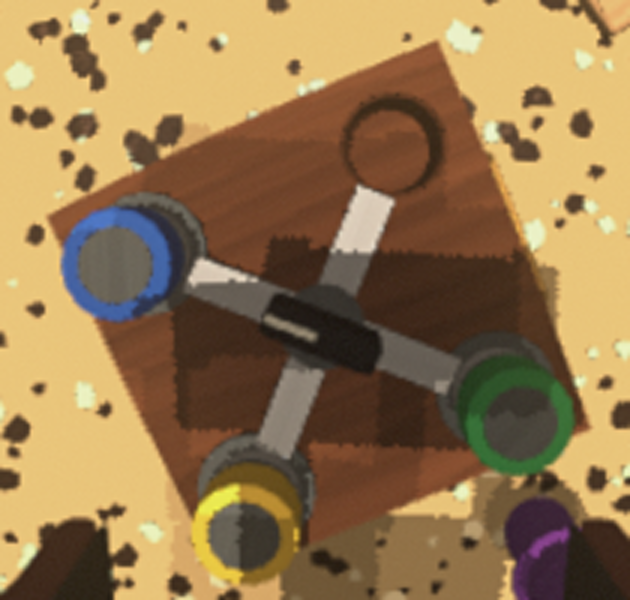

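```bash
python3 - <<'E'
from h import *
from scipy.optimize import least_squares
t=pose()
obs=[("wrist",238.3,148.3,0,135),("wrist",373,199,2,135),("wrist",281.7,237.7,1,135),("wrist",330.7,108.3,3,75),("wrist",306.7,170,4,126),
("scene",194,208,2,135),("scene",236,198,1,135),("scene",254,217,0,135),("scene",211.5,252.3,3,75),
("side",340.7,257.5,2,135),("side",325.3,226.3,1,135),("side",369.7,216.7,0,135),("side",387.7,269,3,75)]
L=np.array([[56,56],[-56,56],[-56,-56],[56,-56],[0,0]])
def f(x):
    c,s=np.cos(x[2]),np.sin(x[2]); r=[]
    for n,u,v,i,z in obs:
        r.append(onz(n,u,v,z,t)-(x[:2]+np.array([[c,-s],[s,c]])@L[i]))
    return np.ravel(r)
o=least_squares(f,[435,-260,-0.1],loss="soft_l1",f_scale=2); print(o.x,np.degrees(o.x[2])); print(o.fun.reshape(-1,2))
print("purple side",onz("side",294,276,125),"scene",onz("scene",182,194.5,125),"wrist",onz("wrist",380,236,125,t))
print("mill side",onz("side",337,158.5,162),"scene",onz("scene",342,185,162))
print("mug side",onz("side",300,189,92),"scene",onz("scene",311,189,92))
print("rackwells side",[onz("side",*p,50) for p in [(362.5,163),(391,190)]],"scene",[onz("scene",*p,50) for p in [(357,255.5),(406,231.5)]])
print("tub rim side",[onz("side",*p,90) for p in [(248.5,146),(272,178),(313,158),(286,135.5)]])
E
```

```text
[ 433.927 -261.486   -0.124] -7.078751325407722
[[-2.952  0.031]
 [-1.224  0.152]
 [-2.046 -0.328]
 [-3.442  0.783]
 [-0.144 -1.189]
 [ 1.666  2.939]
 [ 7.672 -1.885]
 [-0.459  2.545]
 [ 3.075 -0.409]
 [ 2.728  5.566]
 [ 1.334 -2.172]
 [-0.118  0.082]
 [-1.227 -2.311]]
purple side [ 270.83 -303.46] scene [ 278.72  -296.915] wrist [ 322.544 -296.989]
mill side [524.151  20.464] scene [538.417  27.186]
mug side [410.29   19.194] scene [410.552  23.511]
rackwells side [array([674.307, 130.468]), array([675.518, -40.487])] scene [array([676.773, -35.613]), array([676.085, 133.283])]
tub rim side [array([347.428, 325.755]), array([357.546, 107.898]), array([511.954, 164.533]), array([487.203, 346.074])]
```

```bash
python3 - <<'E'
from h import *
c=np.array([433.8,-261.5]); y=np.radians(-7.1+45)
set_gripper(40)
env.reach([*c,260],down(y))
print(env.move_l([*c,175],rate=100,f_stop=8))
s=env.read_state();print(s["tool_pos"],s["force"],s["wrist_torque"])
set_gripper(0)
s=env.read_state();print(s["width"],s["force"],s["wrist_torque"])
for d in [.1,.25,.4,.55,.7,.8]:
    env.reach([*c,175],down(y+d))
    s=env.read_state();print(d,s["force"],s["wrist_torque"],s["width"])
env.hold(.2)
s=env.read_state();print(s["force"],s["wrist_torque"],s["width"])
set_gripper(40)
env.move_l([*c,260])
env.reach([415,-258,380],down(np.arctan2(-258,435)))
t,im=snap("wrist","d"); cv2.imwrite("pics/d2.png",cv2.resize(im[60:260,200:410],None,fx=3,fy=3,interpolation=cv2.INTER_CUBIC))
print(env.read_state()["time_s"])
E
```

```text
False
[ 434.116 -261.696  175.463] [-0.287  0.672 -0.579] [-0.004  0.103  0.042]
14.127510516237054 [-2.13   3.009  4.453] [ 0.609  0.617 -0.158]
0.1 [-2.506  2.726  5.18 ] [ 0.71   0.564 -0.208] 14.218190658836095
0.25 [-1.662  2.97   4.926] [ 0.794  0.597 -0.09 ] 13.53617821651795
0.4 [-1.394  3.453  5.132] [0.911 0.677 0.036] 14.04985947109346
0.55 [-1.135  2.942  4.074] [0.912 0.789 0.061] 13.723949379701999
0.7 [-1.411  3.087  5.788] [0.939 0.754 0.189] 13.45055645374914
0.8 [-1.981  3.046  5.423] [ 0.683  0.633 -0.591] 13.952925492859473
[-1.563  2.391  4.705] [ 0.749  0.684 -0.492] 13.793558427857207
11.8
```

View pics/d2.png

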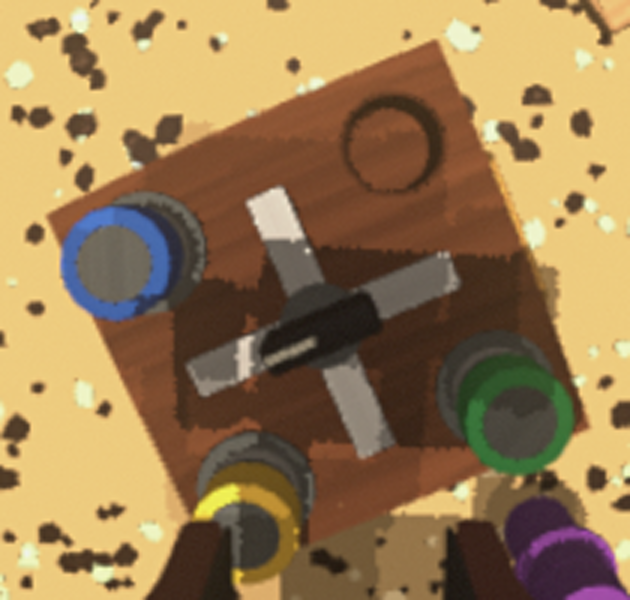

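The keeper is free: its arms now lie between the wells. Next I weigh the caddy tubes in their wells.

```bash
cat >> h.py <<'E'
C=np.array([433.8,-261.5]); A=np.radians(-7.1)
L=np.array([[56,56],[-56,56],[-56,-56],[56,-56]])
def seat(i):
    c,s=np.cos(A),np.sin(A); return C+np.array([[c,-s],[s,c]])@L[i]
RY=[A+np.pi/4,A-np.pi/4,A+np.pi/4,A-np.pi/4]
def avgf(n=10):
    env.hold(.25); f=[]
    for _ in range(n):
        f.append(env.read_state()["force"]); env.hold(.02)
    return np.mean(f,0),np.std(f,0)
def grab(xy,yaw,z=183,op=62,zup=240):
    set_gripper(op)
    env.reach([*xy,zup],down(yaw))
    f0=avgf()
    hit=env.move_l([*xy,z],rate=90,f_stop=10)
    set_gripper(0)
    s=env.read_state(); print("grab hit",hit,"z",s["tool_pos"],"w",s["width"],"F",s["force"])
    return f0
E
python3 - <<'E'
from h import *
for i,n in [(1,"yellow"),(2,"green"),(0,"blue")]:
    p=seat(i); f0=grab(p,RY[i])
    env.move_l([*p,183+25],rate=60)
    f1=avgf(); w=env.read_state()["width"]
    print(n,"dF",f1[0]-f0[0],f0[1],f1[1],"w",w)
    env.move_l([*p,184],rate=60,f_stop=8)
    s=env.read_state(); print("back",s["tool_pos"],s["force"],s["width"])
    set_gripper(62); env.move_l([*p,240]); print(env.read_state()["time_s"])
E
```

```text
grab hit False z [ 385.366 -199.148  183.368] w 41.56630029486298 F [0.161 0.017 4.876]
yellow dF [ 0.05  -0.026 -1.234] [0.544 0.348 0.528] [0.46  0.664 0.373] w 41.797839727307164
back [ 384.753 -198.82   183.056] [-0.015  0.882  4.893] 41.646686955637804
17.1667
grab hit False z [ 371.403 -310.196  183.381] w 41.73563635829211 F [-1.374  1.041  4.742]
green dF [ 0.254  0.186 -3.032] [0.395 0.431 0.485] [0.658 0.352 0.516] w 41.71188020635311
back [ 370.6   -309.505  182.806] [-0.436 -0.341 -1.134] 41.85453300692837
23.0917
grab hit False z [ 496.441 -212.886  183.436] w 41.56169755513467 F [-1.004  0.695  3.697]
blue dF [ 0.199  0.025 -3.175] [0.555 0.343 0.525] [0.395 0.472 0.579] w 41.26142504577876
back [ 495.719 -212.531  183.111] [0.185 0.685 3.029] 41.703472232258946
28.125
```

Yellow is about 126 g, so empty. Green is 309 g and blue 323 g, so both are full. Next I look at the tub and rack.

```bash
python3 - <<'E'
from h import *
p=[560,90,400]
env.reach(p,down(np.arctan2(90,560))); env.hold(.2)
t,im=snap("wrist","e"); print(t)
_,im2=snap("scene","e_scene")
cv2.imwrite("pics/e_s2.png",cv2.resize(im2[130:300,170:450],None,fx=2.8,fy=2.8,interpolation=cv2.INTER_CUBIC))
E
```

```text
(array([559.981,  89.114, 399.352]), array([ 0.997,  0.079, -0.001,  0.   ]))
```

View pics/e.png

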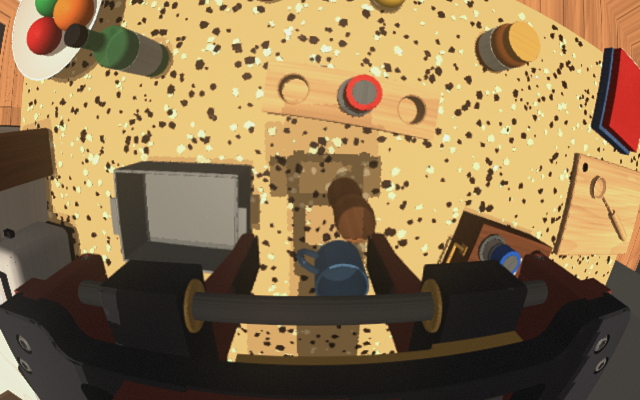

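View pics/e_s2.png

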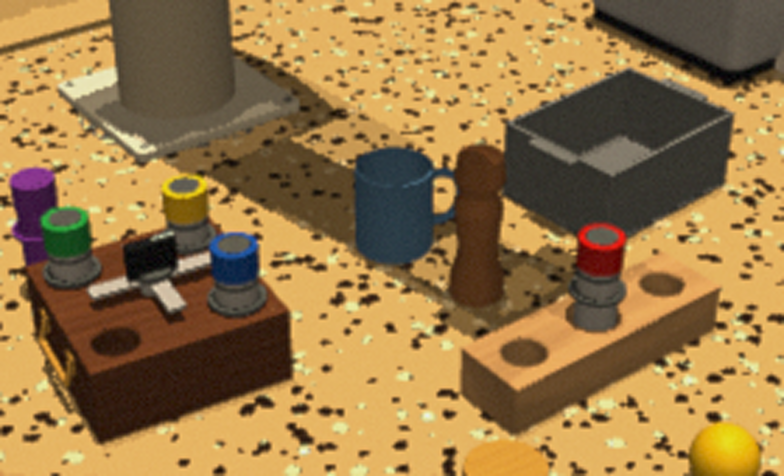

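Wrist view: red cap at (363,93), rack wells at (294,89) and (411,109), tub far rim from (113,168) to (252,166), with its floor visible.

```bash
python3 - <<'E'
from h import *
t=(np.array([559.981,  89.114, 399.352]),pose()[1])
W=lambda u,v,z:onz("wrist",u,v,z,t)
print("red",W(363,93,135),"wells",W(294.5,89,50),W(411,109,50))
print("tub rim",W(113,168,90),W(252,166,90),"floor far corners",W(146,174,5),W(238,175,5), "near floor",W(148,242,5),W(236,240,5))
print("mill",W(357,217,162))
# scene: crop origin (170,130) scale 2.8
S=lambda u,v,z:onz("scene",170+u/2.8,130+v/2.8,z)
print("tub scene",S(510,125,90),S(588,175,90),S(731,117,90),S(630,72,90))
print("red scene",S(602,243,135),"wells",S(524,352,50),S(662,285,50),"mill",S(480,158,162))
E
```

```text
red [671.755  50.241] wells [671.708 131.913] [674.204 -34.245]
tub rim [533.344 384.007] [562.839 168.671] floor far corners [510.318 371.796] [530.858 204.407] near floor [383.379 367.726] [419.797 197.748]
mill [537.229  36.518]
tub scene [412.44  172.871] [537.448 167.448] [539.2   373.508] [397.936 362.889]
red scene [683.583  42.594] wells [677.623 -35.894] [677.67  133.238] mill [543.216  21.333]
```

```bash
python3 - <<'E'
from h import *
p=np.array([675.,48.8]); f0=grab(p,0.0)
env.move_l([*p,183+25],rate=60)
f1=avgf(); w=env.read_state()["width"]
print("dF",f1[0]-f0[0],"w",w,env.read_state()["time_s"], env.read_state()["qpos"])
E
```

```text
grab hit False z [675.313  48.884 183.612] w 41.324938127849705 F [-0.077  1.214  1.482]
dF [ 0.397  0.113 -3.37 ] w 41.3104078323853 33.4167 [ 0.055  0.605  1.566 -0.     0.97   1.625]
```

Red is also full. It goes into the free well, seat 3.

```bash
python3 - <<'E'
from h import *
env.move_l([675,48.8,370],rate=150)
f=avgf(5)[0]; print("held",f,env.read_state()["width"])
q=seat(3); print(q)
env.reach([*q,370],down(RY[3])); print("over",env.read_state()["width"],avgf(5)[0])
t,im=snap("wrist","f")
env.move_l([*q,262],rate=150)
snap("scene","f_scene"); t,im=snap("wrist","f2")
s=env.read_state(); print(s["time_s"],s["tool_pos"],s["width"])
a=cv2.imread("pics/f_scene.png"); cv2.imwrite("pics/f_s2.png",cv2.resize(a[150:290,150:310],None,fx=4,fy=4,interpolation=cv2.INTER_CUBIC))
E
```

```text
held [-0.299 -0.022 -3.282] 41.23175956577148
[ 482.449 -323.992]
over 41.22397263954457 [-0.098  0.062 -2.66 ]
37.8833 [ 483.044 -324.397  263.267] 41.49758136712973
```

View pics/f_s2.png

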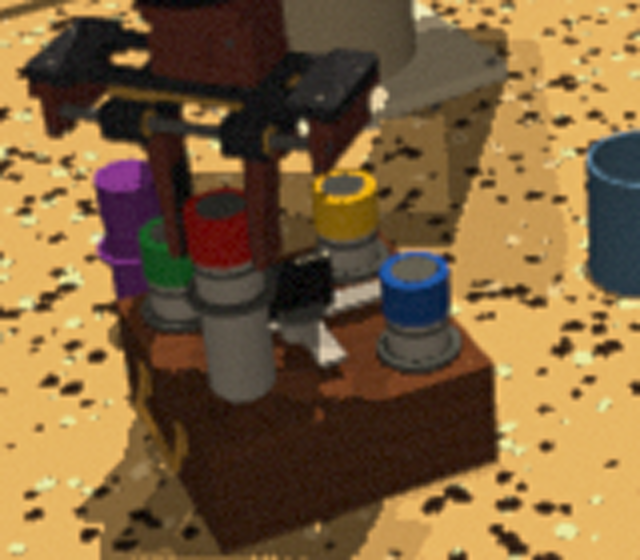

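View pics/f2.png

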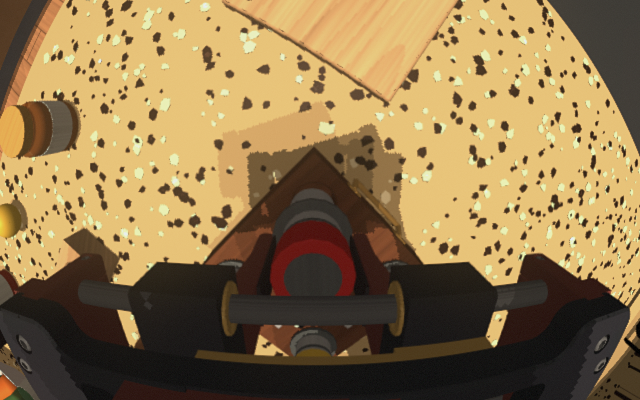

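Red hangs upright over the free well: cap at about (314,275) in the wrist view, foot just clear of the caddy top. I insert it with a force stop.

```bash
python3 - <<'E'
from h import *
t=pose(); print("cap at",onz("wrist",314,275,t[0][2]-48,t), t[0])
q=seat(3)
h=env.move_l([*q,235],rate=50,f_stop=6); s=env.read_state(); print(h,s["tool_pos"],s["force"])
if not h:
    h=env.move_l([*q,183],rate=50,f_stop=8); s=env.read_state(); print(h,s["tool_pos"],s["force"],s["width"],s["time_s"])
E
```

```text
cap at [ 482.227 -326.348] [ 483.044 -324.397  263.267]
False [ 482.501 -324.027  234.844] [ 0.179 -0.35  -2.762]
True [ 482.281 -323.89   183.541] [-0.914  0.33   5.58 ] 42.03473702302862 39.5583
```

It is home at z 183.5. I release it and take yellow to the tub.

```bash
python3 - <<'E'
from h import *
q=seat(3); set_gripper(62); env.move_l([*q,260])
p=seat(1)
set_gripper(62); env.reach([*p,240],down(RY[1])); env.move_l([*p,183],rate=90,f_stop=10); set_gripper(0)
env.move_l([*p,370],rate=150); print(env.read_state()["width"],avgf(5)[0])
_,im=snap("scene","g_scene"); snap("side","g_side"); print(env.read_state()["time_s"])
cv2.imwrite("pics/g2.png",cv2.resize(im[130:300,170:450],None,fx=2.8,fy=2.8,interpolation=cv2.INTER_CUBIC))
E
```

```text
41.57400976441841 [-0.174 -0.049 -1.013]
44.7333
```

View pics/g2.png

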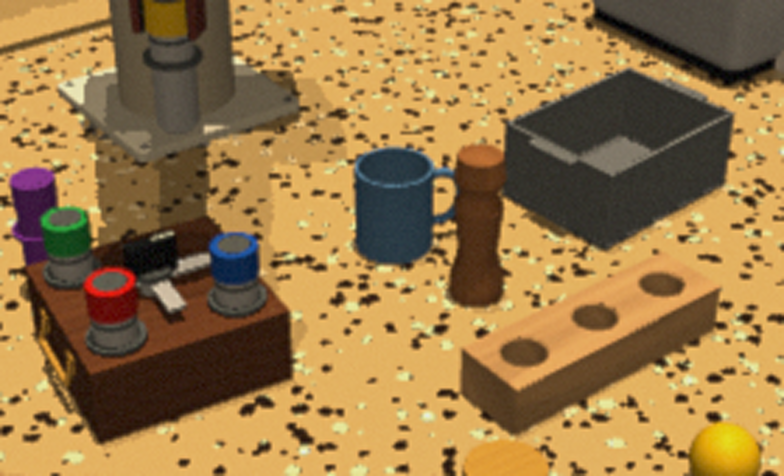

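View pics/g_side.png

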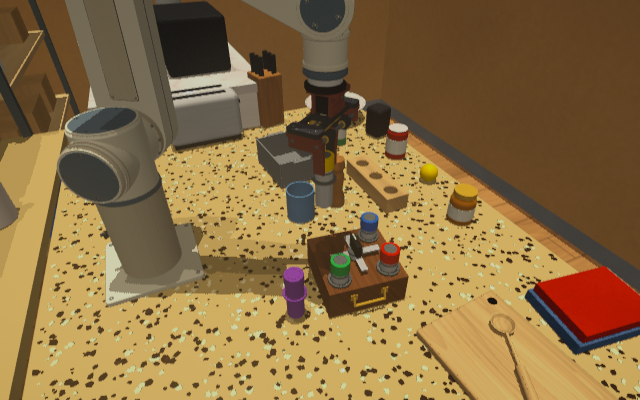

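The scene camera shows the tub where I last measured it. Compared with t=0 it had already been knocked before then. I carry yellow over and check the tub again from above.

```bash
python3 - <<'E'
from h import *
p=[468,275]
env.reach([*p,370],down(0)); print(env.read_state()["width"],avgf(5)[0])
_,im=snap("scene","h_scene"); t,_=snap("wrist","h_wrist"); print(t[0],env.read_state()["time_s"])
cv2.imwrite("pics/h2.png",cv2.resize(im[100:260,300:460],None,fx=3.5,fy=3.5,interpolation=cv2.INTER_CUBIC))
E
```

```text
41.555966795272916 [ 0.044  0.41  -1.117]
[468.142 274.644 370.02 ] 46.9167
```

View pics/h2.png

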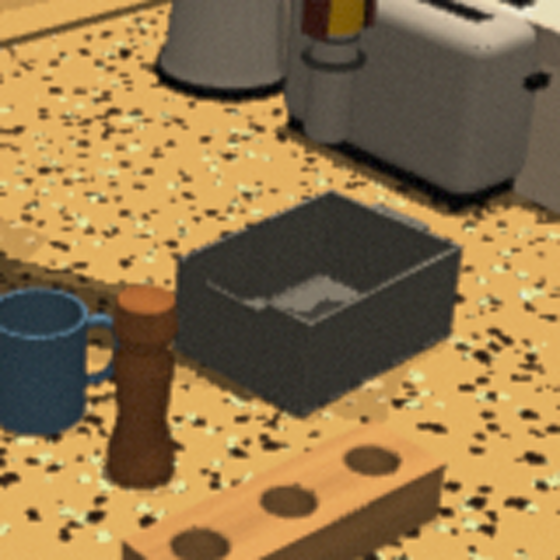

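View pics/h_wrist.png

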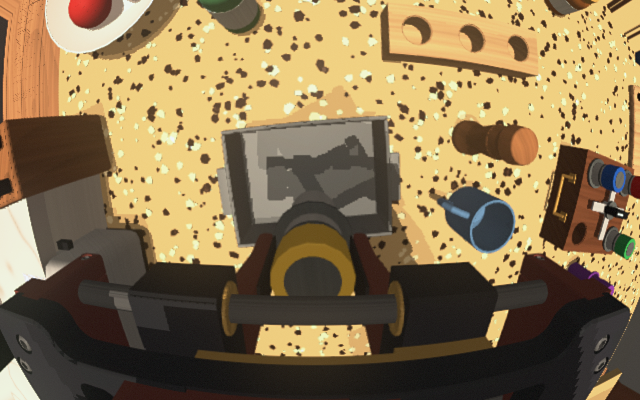

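Tub rim corners in the wrist view: (223,131), (388,117), (391,232), (237,247).

```bash
python3 - <<'E'
from h import *
t=pose()
P=np.array([onz("wrist",*q,90,t) for q in [(223,131),(388,117),(391,232),(237,247)]]); print(P,P.mean(0))
p=P.mean(0)
if np.linalg.norm(p-[468,275])<25:
    env.move_l([*p,370]); env.move_l([*p,240],rate=200); 
    h=env.move_l([*p,178],rate=60,f_stop=6); s=env.read_state(); print(h,s["tool_pos"],s["force"],s["width"])
    set_gripper(64); env.move_l([*p,300],rate=150)
    snap("scene","i_scene"); t,im=snap("wrist","i_wrist"); print(env.read_state()["time_s"])
E
```

```text
[[531.009 381.148]
 [546.713 185.599]
 [403.644 174.674]
 [383.254 372.445]] [466.155 278.467]
True [465.812 278.255 178.396] [-1.318 -0.396  5.966] 41.286472325252575
50.5667
```

View pics/i_wrist.png

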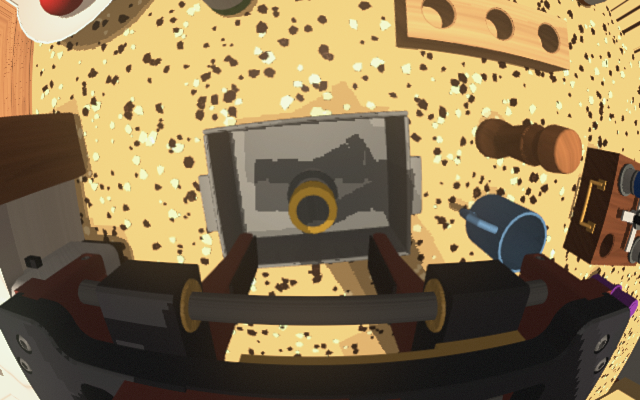

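Yellow stands inside the tub. Now I look at the caddy, then turn the keeper back.

```bash
python3 - <<'E'
from h import *
env.move_l([*pose()[0][:2],370],rate=200)
env.reach([415,-258,380],down(np.arctan2(-258,435))); env.hold(.2)
t,im=snap("wrist","j"); cv2.imwrite("pics/j2.png",cv2.resize(im[60:260,200:410],None,fx=3,fy=3,interpolation=cv2.INTER_CUBIC)); print(env.read_state()["time_s"])
E
```

```text
53.2583
```

View pics/j2.png

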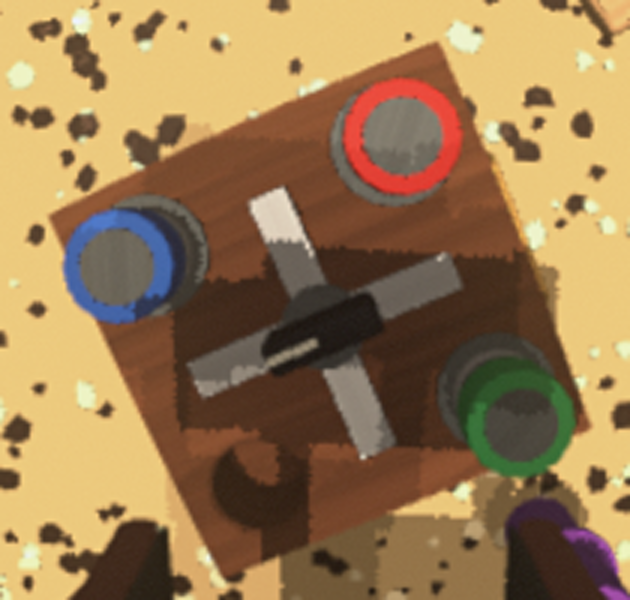

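Red, blue and green are seated and the yellow well is empty. I lock the keeper.

```bash
python3 - <<'E'
from h import *
c=C; y=A+np.pi/2
set_gripper(40)
env.reach([*c,260],down(y))
print(env.move_l([*c,175],rate=100,f_stop=8))
set_gripper(0); print(env.read_state()["width"])
for d in [.1,.25,.4,.55,.7,.8]:
    env.reach([*c,175],down(y-d))
    s=env.read_state();print(d,s["force"],s["wrist_torque"],s["width"])
env.hold(.2)
set_gripper(40)
env.move_l([*c,260])
env.reach([415,-258,380],down(np.arctan2(-258,435))); env.hold(.2)
t,im=snap("wrist","k"); cv2.imwrite("pics/k2.png",cv2.resize(im[60:260,200:410],None,fx=3,fy=3,interpolation=cv2.INTER_CUBIC))
env.reach([271,562,400],down(1.12)); _,im=snap("scene","k_scene"); print(env.read_state()["time_s"],pose()[0])
E
```

```text
False
13.919889769566302
0.1 [-3.864 -0.413  6.281] [-0.161  1.191  0.184] 13.726500762635265
0.25 [-5.116 -0.521  6.352] [-0.094  1.291  0.07 ] 13.503030649246336
0.4 [-4.441 -0.037  7.24 ] [-0.142  1.334 -0.018] 13.621017611472318
0.55 [-4.821 -1.049  6.646] [-0.143  1.39  -0.088] 14.131201061343377
0.7 [-5.441  0.913  6.798] [-0.1    1.389 -0.209] 14.002921330158005
0.8 [-4.709  0.735  7.779] [0.007 1.296 0.368] 13.974994722996128
64.475 [271.714 561.575 400.048]
```

View pics/k2.png

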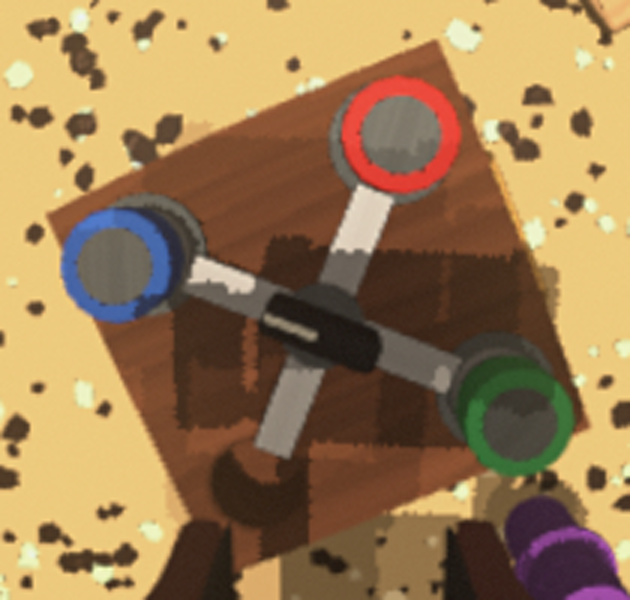

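View pics/k_scene.png

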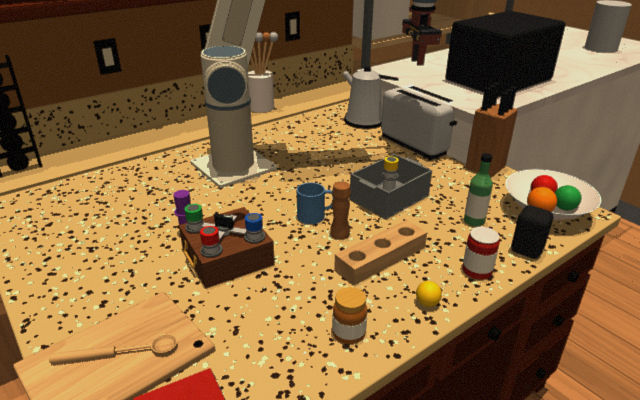

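The keeper is back over the collars in the same position as at the start. The caddy holds red, green and blue, yellow is in the tub, and the mug and mill have not moved. I sign off.

```bash
python3 -c "
from h import *
print(workorder.sign_off())"
```

```text
the job is handed in; nothing more can be done
None
```

The job is done and handed in, at about 64.5 s on the robot's clock. The hand-in reports no verdict.

- **Tubes found:** four were there: green, yellow and blue in the caddy, red in the rack. The purple look-alike was left alone.
- **Keeper freed:** I turned the knob an eighth turn. The wrist picture then showed the arms between the wells.
- **Weights from the wrist force:**

| Tube | Reading | Result |
|---|---|---|
| Yellow | about 126 g | empty |
| Green | about 309 g | full |
| Blue | about 324 g | full |
| Red | about 344 g | full |

- **Placing:** green and blue were set back in their own wells. Red went fully home into the free caddy well. Yellow stands in the tub, which had been knocked aside early on, so I found it again before placing.
- **Keeper locked:** I turned it back, and the last wrist picture shows the arms over the collars, as at the start.
- **Last scene picture:** mug, mill, rack and caddy are where they were, and the arm is clear of everything.

Two checks were not exact. Red's reading was slightly above the stated full range (285 to 325 g), but far from empty. The cameras disagreed by mostly 2 to 3 mm, up to about 8 mm, on positions. No grasp or fit failed because of it.

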